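Close a board test jig: feel the cover onto its hidden locating pin and hold it pressed

ROBOT

A 7-joint arm with a two-finger parallel gripper is mounted at the origin on a cart in front of the work surface, level with it; the furniture and walls round the work are solid. World frame = base frame: x ahead of the robot, y to its left, z up, the work surface at z = 0. Lengths are in mm, angles in rad, forces in N, time in s.
With the tool pointing down it reaches from about 350 to 900 mm from the base axis. Payload 19.9 kg.
Tool frame: the origin (TCP) lies at the very end of the fingers, on their centre line; the grasp point (between the pads) lies 19 mm behind it (hold_point_z is the distance from the TCP to the grasp point, in mm); z points along the fingers, y is the line along which they close (so a half turn about z gives the same grasp; the last joint's range is limited). The gripper opens to 94 mm and grips with 3 to 60 N. Pads are 16 mm wide; open, the fingers measure 119 mm over their backs; the gripper's body (75 mm by 177 mm) begins 78 mm behind the grasp point.
Start: joints at [1.085, 0.417, -0.01, 1.614, 0.005, 1.111, -0.053], TCP at [268.35, -564.435, 205.425] pointing down, gripper open.
Joint ranges: [-2.81, 2.81], [-0.39, 2.02], [-1.27, 1.25], [0.06, 2.57], [-1.19, 4.33], [0.19, 2], [-2.82, 2.82]. Speed limits (rad/s): [1.89, 1.89, 2.39, 2.39, 3.01, 3.01, 3.01].

INTERFACE

Orientations are given as a rotation vector (axis times angle).
In Python, from rig import observe, camera, hand_in, hold_point_z gives the robot as it stands. The module is installed in compiled form; this text tells all that it offers.
- The arm moves only by the tool step_arm, never from a script. Its argument "steps" is a list of rows, each a list of 7 numbers: the opening, from 0 (shut) to 1 (fully open), then the shift along the tool's x, y, z in mm, then the turn, a rotation vector about the tool's x, y, z in rad. In form: [[gripper, x, y, z, wx, wy, wz], ...]. A call has 1 to 8 rows; each row shifts and turns the commanded pose from where the row before left it, along the tool's axes as they then stand; what a row does not reach is not made up. A row lasts 1/8 s, in which the tool goes at most 62.5 mm and 10.7 degrees, less where a joint would pass 70% of its speed; a pose out of reach is approached as far as the arm can. A call with a gripper value outside its range is refused whole. The fingers move at their own pace and stop on an object; "newtons" is the grip in N (left out, the last holds). Time passes only in rows, so rows that do not move let the fingers close. It gives the time, the measured TCP pose, the force, the opening and the grip force at its end, in the units of the state.
- observe(): the state, without advancing time (a new reading comes with each control period).
- camera(name): name is "scene" or "side" or "wrist"; returns a dict with "pixels" (400x640x3 uint8, blue, green, red), "depth" (400x640 float32, mm along the optical axis (not along the pixel's ray), 0 where there is no reading), "intrinsics" (3x3 intrinsics, pixels), "k1" (the pictures are not rectified: a ray, as slopes to the right and down, at radius r is drawn at 1 + k1 r^2 times it, then the intrinsics apply), "R" (3x3) and "t" (3): a world point X has camera coordinates R X + t; the wrist camera has in their place "mount" (4x4, takes a point from camera to tool coordinates, whose origin is the TCP and whose axes are the flange's). Camera axes: x right, y down, z forward; pixel columns grow to the right and rows downward; lengths in mm; the calibration is good to about 2 mm. A picture is of the moment at which its call begins: read the wrist's pose just before it.
- hand_in(): hands the job in; it is judged then, once.
The state is a dict: "time_s": time; "qpos": joint angles; "qvel": joint speeds; "effort": joint torques, N m; "tcp_pos": TCP position; "eef_rot": TCP orientation; "force": force on the tool from outside, world axes, zero at the start; "moment": the same for the moment, N m; "finger_gap": opening from 0.0 (shut) to 1.0 (fully open); "grasp_force": force on a finger pad.
Only numpy, scipy, OpenCV 4.12 (cv2) and the standard library are available. Lean on these libraries where they do the work, as an engineer would, in place of code of your own. Each camera call takes 0.05 s, during which the arm holds its last target. There are 200 camera calls.

TASK

Close the board test jig: take the loose cover by its handle, set it square over the aluminium jig base and feel along the base's pin slot until the hidden locating pin goes into the hole under the cover, then press the cover fully down against the spring plungers until it lies flush on the base. Finish while still holding the cover down, because the springs lift it as soon as it is let go. Leave the solder spool, the screwdriver and the tape roll where they are.

Things in the scene. Friction and masses are not known exactly. Their poses are not given: they have to be found in the camera images.
- jig: Fixed test-jig base: aluminium block 110 (own x) x 160 (own y) x 26 mm, origin at the centre of its underside on the desk, z up; flat deck at z = 26 mm. Two square recesses at own y = +-50 mm each hold a small circuit board below deck level. A black socket at the +x side and a 6 mm bumper at the -x side stay below the deck.
- slot_mid (a point): Middle of the pin slot, deck level. A steel locating pin, 10 mm across, stands 16 mm above the deck; its top 5 mm taper to a flat tip 4 mm across. It stands on the jig's x axis (y = 0), clamped anywhere from x = -8 to +8 mm of this point, differently each time; its place is not reported: see it before covering it, or feel for it.
- plunger_a (a point): Top (as at rest) of one of four brass spring plungers, 8 mm across, at the jig's x = +-43, y = +-62 mm. They stand 6 mm above the deck and sink level with it. Together they push up with 4.8 N when first touched, 9.6 N when fully sunk; the cover's weight is about 3 N of that.
- cover: Loose jig cover, about 0.3 kg (+-20 percent): grey plate 110 (own x) x 160 (own y) x 22 mm, origin at the centre of its flat underside, z up; lies on the desk handle up. It is the same either way round (half turn). With the pin's tip under it its underside is 42 mm above the desk, resting on the plungers 32 mm, flush on the base 26 mm.
- handle_top (a point): Middle of the top of the cover's black handle block: 18 mm (cover's x) by 64 mm (cover's y), from 22 to 57 mm above the cover's underside (35 mm tall); grip it across the 18 mm.
- hole (a point): Mouth of the round blind hole in the middle of the cover's underside (at its origin), 13 mm across and 18 mm deep, not to be seen from above.
- solder_spool: bystander: white solder spool, about 56 x 52 x 43 mm, origin at the centre of its underside; leave it alone
- screwdriver: bystander: small screwdriver, 136 mm long, lying on the desk, origin at the centre of its underside; leave it alone
- tape_roll: bystander: roll of tape, 57 mm across and 19 mm high, lying flat, origin at the centre of its underside; leave it alone
There are look-alikes about, which are no part of the job. What is shaped like the cover but red is not meant.

How it is judged:
By the outcome, as a careful person would: the job done as asked, in the order asked, and still so for the second after the job is handed in, while the arm keeps its last pose, push and grip.
It also fails if it takes over 51 s, if anything falls off the work surface, if the arm or the gripper's body presses on something with over 40 N, if the wrist force passes 120 N, or if a joint passes its speed limit or range.

## Working session

There is one attempt and no reset: what is moved stays moved. The work goes in short steps, Python scripts to look and compute and a tool call to move; the robot and the scene stay as the last step left them, time stands still between calls to the robot, and variables do not carry over. Pictures are saved under pics/ and viewed, at most 10 in all, crops included, and the job is handed in when it is done.

Besides the shell and the picture viewer there is one more tool, called after "Call:" as a command line: name --pt "numbers of a row" for each row, then --argument value for the rest. step_arm: Moves the arm, as the interface text tells. Its arguments: {"type":"object","properties":{"steps":{"type":"array"},"newtons":{"type":"number"}},"required":["steps"]}

```bash
mkdir -p pics; cat > h.py <<'E'
import numpy as np, cv2, pickle
from rig import observe, camera
from scipy.spatial.transform import Rotation as Rn
def grab(n):
    s=observe(); c=camera(n); c['s']=s
    if 'mount' in c:
        T=np.eye(4); T[:3,:3]=Rn.from_rotvec(s['eef_rot']).as_matrix(); T[:3,3]=s['tcp_pos']
        M=np.linalg.inv(T@np.array(c['mount'])); c['R']=M[:3,:3]; c['t']=M[:3,3]
    return c
def ray(c,u,v):
    K=np.array(c['intrinsics'])
    p=cv2.undistortPoints(np.array([[[u,v]]],float),K,np.array([c['k1'],0,0,0.]))[0,0]
    R=np.array(c['R']); o=-R.T@np.array(c['t']); return o,R.T@np.array([p[0],p[1],1])
def atz(c,u,v,z):
    o,d=ray(c,u,v); return o+d*(z-o[2])/d[2]
def dep(c,u,v):
    o,d=ray(c,u,v); return o+d*c['depth'][int(v),int(u)]
def tri(c1,p1,c2,p2):
    o1,d1=ray(c1,*p1);o2,d2=ray(c2,*p2)
    k=np.linalg.lstsq(np.c_[d1,-d2],o2-o1,rcond=None)[0]
    a=o1+k[0]*d1;b=o2+k[1]*d2; return (a+b)/2,np.linalg.norm(a-b)
def proj(c,X):
    R=np.array(c['R']); return cv2.projectPoints(np.array([X],float),cv2.Rodrigues(R)[0],np.array(c['t'],float),np.array(c['intrinsics']),np.array([c['k1'],0,0,0.]))[0][0,0]
E
python3 - <<'E'
from h import *
ims={}
for n in('scene','side','wrist'):
    c=grab(n); ims[n]=c; cv2.imwrite(f'pics/{n}0.png',c['pixels'])
pickle.dump(ims,open('v0.pkl','wb'))
import json
s=observe(); print({k:np.round(v,3).tolist() for k,v in s.items()})
print(ims['wrist']['mount'])
E
```

```text
{'time_s': 0.15, 'qpos': [1.086, 0.418, -0.01, 1.614, 0.005, 1.111, -0.053], 'qvel': [-0.002, -0.001, 0.0, -0.003, 0.0, -0.001, 0.001], 'effort': [0.003, -85.153, 0.64, -42.613, -0.049, 0.017, 0.0], 'tcp_pos': [268.215, -564.213, 204.984], 'eef_rot': [-3.064, -0.691, 0.0], 'force': [-0.47, -0.14, -0.953], 'moment': [-0.031, 0.012, 0.018], 'grasp_force': 0.0, 'finger_gap': 1.0}
[[ 1.56735489e-03 -9.60380433e-01 -2.78687940e-01  8.17695209e+01]
 [ 9.99998575e-01  1.33040218e-03  1.03937199e-03 -5.07063048e-02]
 [-6.27425474e-04 -2.78689172e-01  9.60381149e-01 -1.80022703e+02]
 [ 0.00000000e+00  0.00000000e+00  0.00000000e+00  1.00000000e+00]]
```

View pics/scene0.png

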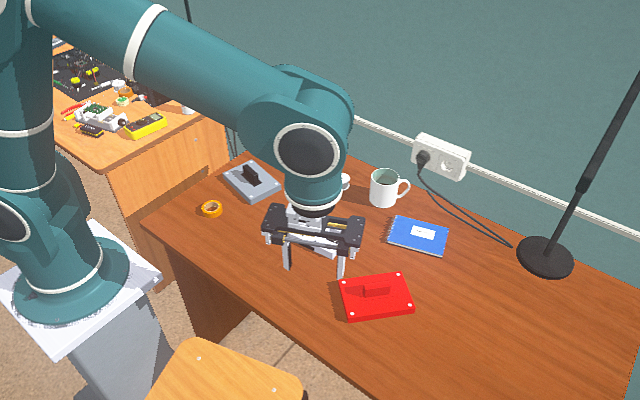

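View pics/side0.png

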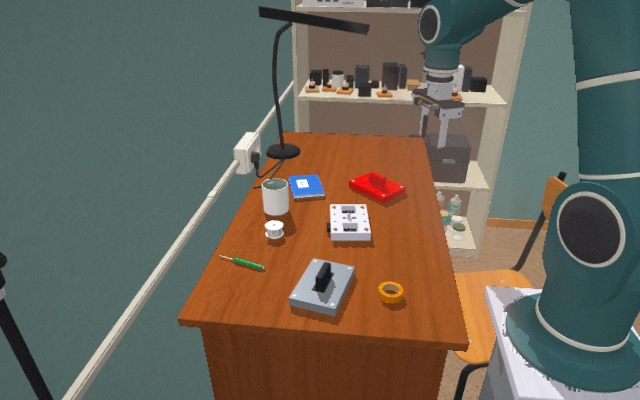

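The grey cover with the black handle is at scene (252,180) and side (323,286). The jig is at side (350,222), hidden behind the gripper in the scene view. The only thing that could be taken for the cover is the red one, at scene (376,296) and side (377,187), so I choose the grey one. Next is a close crop to check this.

```bash
python3 - <<'E'
from h import *
v=pickle.load(open('v0.pkl','rb'))
a=v['side']['pixels'][195:320,270:420]; b=v['scene']['pixels'][150:215,210:290]
a=cv2.resize(a,None,fx=4,fy=4,interpolation=cv2.INTER_CUBIC)[:, :600]
cv2.imwrite('pics/c1.png',a)
c=v['side']
for n,u,vv in [('handle',325,267),('coverplate',310,290),('jig',365,222)]: print(n,dep(c,u,vv).round(1))
# point clouds -> oriented boxes
uu,vv=np.meshgrid(np.arange(640),np.arange(400))
for name in('side','scene'):
  c=v[name];K=np.array(c['intrinsics'])
  p=cv2.undistortPoints(np.stack([uu,vv],-1).reshape(-1,1,2).astype(float),K,np.array([c['k1'],0,0,0.]))[:,0]
  d=c['depth'].reshape(-1); X=(np.c_[p,np.ones(len(p))]*d[:,None]-np.array(c['t']))@np.array(c['R'])
  px=c['pixels'].reshape(-1,3).astype(int)
  boxes={'side':{'cover':(285,255,360,318),'jig':(325,200,375,245)},'scene':{'cover':(220,155,285,205)}}[name]
  for k,(x0,y0,x1,y1) in boxes.items():
    m=((uu>=x0)&(uu<x1)&(vv>=y0)&(vv<y1)).reshape(-1)&(d>0)
    for lab,lo,hi in(('plate',15,33),('handle',48,65)):
      q=X[m&(X[:,2]>lo)&(X[:,2]<hi)]
      if len(q)<8: continue
      r=cv2.minAreaRect(q[:,:2].astype(np.float32)); print(name,k,lab,len(q),np.round(r[0],1),np.round(r[1],1),round(r[2],1),'z med/95',np.round(np.percentile(q[:,2],[50,95]),1))
E
```

```text
handle [ 537.  -111.4   56.8]
coverplate [566.3 -64.8  23.4]
jig [ 450.9 -371.1   28.4]
side cover plate 1958 [ 539.8 -100.3] [165.1 111.4] 77.4 z med/95 [23.1 25.5]
side cover handle 172 [539.9 -98.6] [63.5 18.1] 78.3 z med/95 [57.2 59.8]
side jig plate 1154 [ 500.7 -392.8] [125.2 170.6] 7.3 z med/95 [27.  29.6]
scene cover plate 1131 [502.8 -88.5] [167.9 186.1] 76.9 z med/95 [22.1 25.9]
scene cover handle 108 [537.2 -97.8] [66.3 18.9] 77.2 z med/95 [56.  58.9]
```

View pics/c1.png

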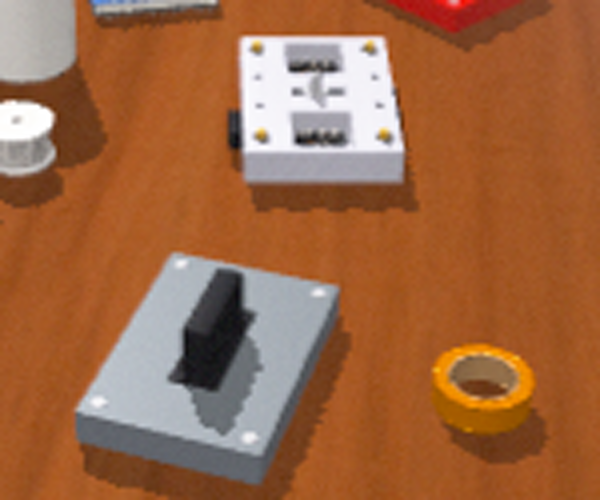

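The crop shows the grey cover with its black handle, not red, handle top near side (325,267). The jig stands behind it with four brass plungers and the pin on its middle line near side (349,218). I'll pass over the jig and look with the wrist camera.

Call:
step_arm --pt "1 48 -9 -8 0 0 0" --pt "1 48 -9 -8 0 0 0" --pt "1 48 -9 -8 0 0 0" --pt "1 48 -9 -8 0 0 0" --pt "1 48 -9 -8 0 0 0" --pt "1 48 -9 -8 0 0 0" --pt "1 0 0 0 0 0 0"

```text
time_s: 1.02
tcp_pos: [508.5, -388.7, 253.5]
eef_rot: [-3.062, -0.7, -0.002]
force: [-0.3, -0.3, 0.5]
finger_gap: 1.003
grasp_force: 0.0
```

```bash
python3 - <<'E'
from h import *
v={n:grab(n) for n in('wrist','scene','side')}
pickle.dump(v,open('v1.pkl','wb')); s=v['wrist']['s']; print(s['time_s'],s['tcp_pos'].__str__(),s['eef_rot'],s['qpos'])
cv2.imwrite('pics/w1.png',v['wrist']['pixels'])
E
```

```text
1.025 [ 508.48597336 -388.67652459  253.53458797] [-3.06171085e+00 -7.00041734e-01 -2.19548470e-03] [ 0.69029076  0.40979769 -0.1157836   1.51452719  0.04731984  1.21974307
 -0.55348566]
```

View pics/w1.png

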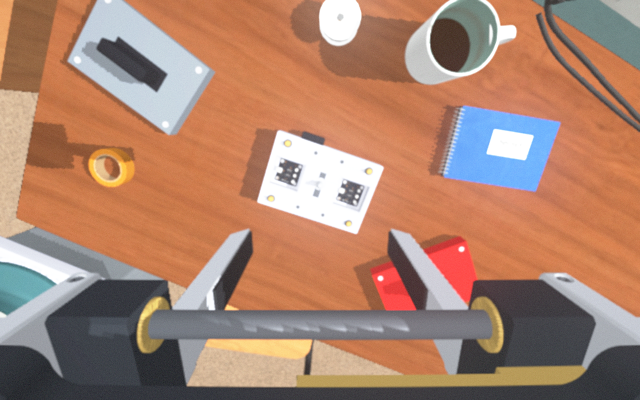

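The wrist view shows the jig around (320,182), with its brass plungers near (288,143), (369,171), (271,198) and (349,223). The pin near (318,184), the grey cover at (140,65) and the red look-alike at (425,280) are also in view. I'll enlarge the jig.

```bash
python3 - <<'E'
from h import *
v=pickle.load(open('v1.pkl','rb'));c=v['wrist']
a=c['pixels'][125:240,250:390]; a=cv2.resize(a,None,fx=5,fy=5,interpolation=cv2.INTER_CUBIC)
cv2.imwrite('pics/w1j.png',a)
uu,vv=np.meshgrid(np.arange(640),np.arange(400))
for name,bx in(('wrist',{'jig':(245,120,395,245),'cover':(60,0,220,140)}),('scene',{})):
  c=v[name];K=np.array(c['intrinsics'])
  p=cv2.undistortPoints(np.stack([uu,vv],-1).reshape(-1,1,2).astype(float),K,np.array([c['k1'],0,0,0.]))[:,0]
  d=c['depth'].reshape(-1); X=(np.c_[p,np.ones(len(p))]*d[:,None]-np.array(c['t']))@np.array(c['R'])
  px=c['pixels'].reshape(-1,3).astype(int)
  for k,(x0,y0,x1,y1) in bx.items():
    m=((uu>=x0)&(uu<x1)&(vv>=y0)&(vv<y1)).reshape(-1)&(d>0)
    for lab,lo,hi in(('plate',17,33),('handle',48,65)):
      q=X[m&(X[:,2]>lo)&(X[:,2]<hi)]
      if len(q)<8: continue
      r=cv2.minAreaRect(q[:,:2].astype(np.float32)); print(name,k,lab,len(q),np.round(r[0],1),np.round(r[1],1),round(r[2],1),'z',np.round(np.percentile(q[:,2],[50,95]),1))
E
```

```text
wrist jig plate 6454 [ 504.3 -390.8] [121.6 160.5] 7.0 z [26.7 28.1]
wrist cover plate 9186 [540.4 -99.1] [162.3 111.4] 77.7 z [22.6 24.3]
wrist cover handle 905 [ 540.8 -100.1] [64.8 19.3] 77.2 z [57.1 58.6]
```

View pics/w1j.png

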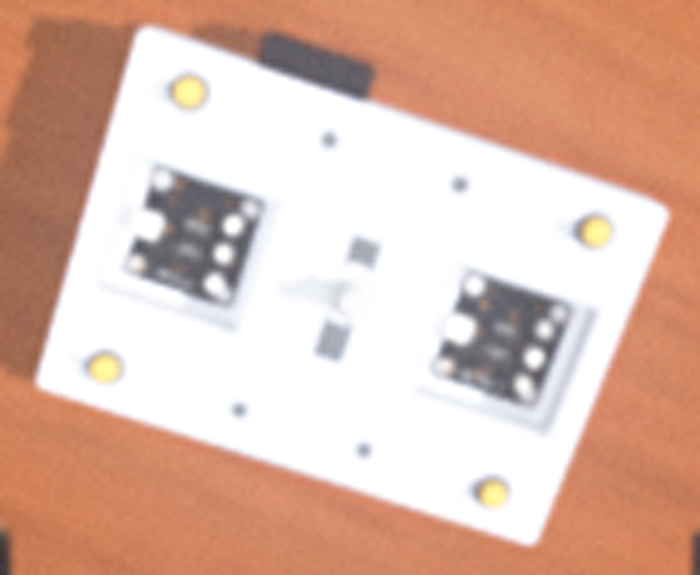

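The crop shows the plungers at (188,92), (595,231), (105,367) and (492,493). The dark slot pieces lie at (363,251) and (331,342), and the white pin stands between them near (348,298).

```bash
python3 - <<'E'
from h import *
v=pickle.load(open('v1.pkl','rb'));c=v['wrist']
I=lambda u,w:(250+(u+.5)/5-.5,125+(w+.5)/5-.5)
P=[atz(c,*I(*q),32)[:2] for q in((188,92),(595,231),(105,367),(492,493))]
# jig: +x side = socket (upper). lower-left..: solve rigid
ctr=np.mean(P,0); y=(P[0]+P[2]-P[1]-P[3]); x=(P[0]+P[1]-P[2]-P[3])
ax=np.degrees(np.arctan2(x[1],x[0])); ay=np.degrees(np.arctan2(y[1],y[0]))
print(ctr,ax,ay,np.linalg.norm(x)/2,np.linalg.norm(y)/2)
th=np.radians((ax+ay-90)/2); Rj=np.array([[np.cos(th),-np.sin(th)],[np.sin(th),np.cos(th)]])
J=lambda p:((p-ctr)@Rj).round(1)
for n,q,z in(('slot far end',(369,238),26),('slot near end',(323,359),26),('slot in a',(356,266),26),('slot in b',(340,323),26),('pin@42',(350,298),42),('pin@26',(347,305),26)):
    print(n,J(atz(c,*I(*q),z)[:2]))
# predicted crop pixels for pin base/tip
for xx in(-8,-4,0,4,8):
  for z in (26,42):
    w=ctr+Rj@[xx,0]; p=proj(c,[*w,z]); print(xx,z,((p-[250,125])*5).round(0),end=' ')
print(); a=c['pixels'][170:200,305:335]; g=cv2.resize(a,(600,600),interpolation=cv2.INTER_CUBIC).astype(float)
g=np.clip((g-120)*255/135,0,255); g=255*(g/255)**3; cv2.imwrite('pics/pin.png',g.astype(np.uint8))
E
```

```text
[ 499.32132446 -391.80899631] 7.0535274098483045 96.99844317130646 85.05724162849091 122.8903004679336
slot far end [18.6 -0.7]
slot near end [-20.7   0.4]
slot in a [9.4 0.2]
slot in b [-8.5 -0.9]
pin@42 [ 3.1 -0.1]
pin@26 [-2.6 -1.1]
-8 26 [336. 319.] -8 42 [335. 332.] -4 26 [340. 306.] -4 42 [340. 319.] 0 26 [344. 294.] 0 42 [344. 306.] 4 26 [349. 281.] 4 42 [349. 293.] 8 26 [353. 269.] 8 42 [353. 280.]
```

View pics/pin.png

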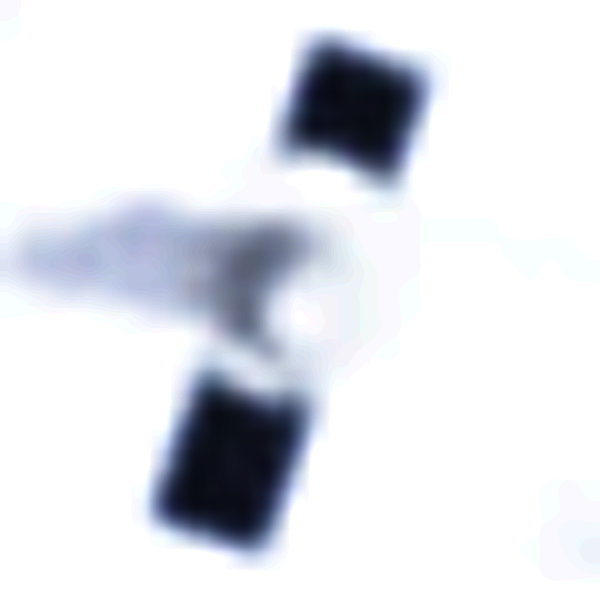

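Seen enlarged, the pin tip at (298,308) lies about 2 mm to the jig's +x of the middle. The jig centre is (499.3, -391.8), yaw 7°. Next I go over the cover.

Call:
step_arm --pt "1 25.7 -41.1 0 0 0 0" --pt "1 25.7 -41.1 0 0 0 0" --pt "1 25.7 -41.1 0 0 0 0" --pt "1 25.7 -41.1 0 0 0 0" --pt "1 25.7 -41.1 0 0 0 0" --pt "1 25.7 -41.1 0 0 0 0"

```text
time_s: 1.92
tcp_pos: [538.0, -103.0, 253.4]
eef_rot: [3.065, 0.688, -0.0]
force: [1.6, -0.4, -0.7]
finger_gap: 1.003
grasp_force: 0.0
```

Call:
step_arm --pt "1 0 0 10 0 0 -0.15" --pt "1 0 0 10 0 0 -0.15" --pt "1 0 0 10 0 0 -0.15" --pt "1 0 0 10 0 0 -0.15" --pt "1 0 0 10 0 0 -0.15" --pt "1 0 0 10 0 0 -0.15" --pt "1 0 0 0 0 0 0"

```text
time_s: 2.8
tcp_pos: [537.8, -104.4, 192.8]
eef_rot: [-2.461, -1.952, 0.002]
force: [-0.2, 1.0, 1.3]
finger_gap: 0.999
grasp_force: 0.0
```

```bash
cat > cov.py <<'E'
from h import *
c=grab('wrist'); s=c['s']; pickle.dump(c,open('vc.pkl','wb'))
print(s['time_s'],np.round(s['tcp_pos'],1),np.round(s['eef_rot'],3),np.round(s['qpos'],2))
uu,vv=np.meshgrid(np.arange(640),np.arange(400));K=np.array(c['intrinsics'])
p=cv2.undistortPoints(np.stack([uu,vv],-1).reshape(-1,1,2).astype(float),K,np.array([c['k1'],0,0,0.]))[:,0]
d=c['depth'].reshape(-1); X=(np.c_[p,np.ones(len(p))]*d[:,None]-np.array(c['t']))@np.array(c['R'])
near=(np.hypot(X[:,0]-540,X[:,1]+99.5)<105)&(d>0)
for lab,lo,hi in(('plate',18,26),('handle',50,62)):
    m=near&(X[:,2]>lo)&(X[:,2]<hi); g=cv2.morphologyEx(m.reshape(400,640).astype(np.uint8),cv2.MORPH_OPEN,np.ones((3,3),np.uint8)).reshape(-1)>0
    q=X[g]; r=cv2.minAreaRect(q[:,:2].astype(np.float32)); print(lab,len(q),np.round(r[0],1),np.round(r[1],1),round(r[2],1),np.median(q[:,2]))
R=Rn.from_rotvec(s['eef_rot']).as_matrix(); print('tool x deg',np.degrees(np.arctan2(R[1,0],R[0,0])),'tilt',R[:,2].round(3))
cv2.imwrite('pics/w2.png',c['pixels'])
E
python3 cov.py
```

```text
2.8 [ 537.8 -104.4  192.8] [-2.461e+00 -1.952e+00  2.000e-03] [ 0.45  0.32 -0.38  1.81  0.13  1.04 -0.21]
plate 9711 [540.7 -99.8] [159.7 110.3] 77.7 22.776032059502395
handle 815 [540.4 -98.7] [64.  17.1] 77.4 57.439536764637545
tool x deg 76.83675779454845 tilt [-0.002  0.    -1.   ]
```

View pics/w2.png

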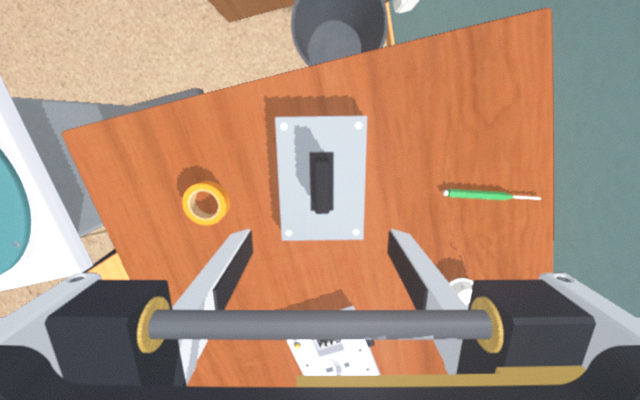

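The view shows the grey cover square under the tool, its handle at (321,183); the tape at (205,203) and screwdriver at (490,195) are clear of the fingers. I go down.

Call:
step_arm --pt "1 5.5 1.5 30 0 0 -0.012" --pt "1 0 0 40 0 0 0" --pt "1 0 0 40 0 0 0" --pt "1 0 0 36 0 0 0" --pt "1 0 0 19 0 0 0" --pt "1 0 0 0 0 0 0"

```text
time_s: 3.6
tcp_pos: [541.0, -98.2, 28.1]
eef_rot: [-2.448, -1.968, 0.001]
force: [0.3, 0.1, 0.8]
finger_gap: 0.999
grasp_force: 0.0
```

Call:
step_arm --pt "0 0 0 0 0 0 0" --pt "0 0 0 0 0 0 0" --pt "0 0 0 0 0 0 0" --pt "0 0 0 0 0 0 0" --pt "0 0 0 0 0 0 0" --pt "0 0 0 0 0 0 0" --newtons 45

```text
time_s: 4.35
tcp_pos: [541.4, -98.0, 28.4]
eef_rot: [-2.447, -1.97, -0.0]
force: [0.6, -1.0, 0.3]
finger_gap: 0.397
grasp_force: 0.0
```

Call:
step_arm --pt "0 0 0 0 0 0 0" --pt "0 0 0 0 0 0 0" --pt "0 0 0 0 0 0 0" --pt "0 0 0 0 0 0 0" --pt "0 0 0 0 0 0 0"

```text
time_s: 4.97
tcp_pos: [541.3, -98.0, 28.4]
eef_rot: [-2.447, -1.97, 0.0]
force: [0.2, 0.8, -0.7]
finger_gap: 0.188
grasp_force: 45.0
```

Call:
step_arm --pt "0 0 0 -15 0 0 0" --pt "0 0 0 -30 0 0 0" --pt "0 0 0 -35 0 0 0" --pt "0 0 0 -30 0 0 0" --pt "0 0 0 -10 0 0 0" --pt "0 0 0 0 0 0 0"

```text
time_s: 5.72
tcp_pos: [541.3, -98.2, 148.6]
eef_rot: [2.447, 1.97, 0.0]
force: [0.5, 0.5, -5.0]
finger_gap: 0.187
grasp_force: 45.0
```

```bash
python3 - <<'E'
from h import *
c=grab('wrist'); s=c['s']; pickle.dump(c,open('vl.pkl','wb'))
print(s['time_s'],np.round(s['tcp_pos'],1),np.round(s['eef_rot'],3),np.round(s['force'],1))
uu,vv=np.meshgrid(np.arange(640),np.arange(400));K=np.array(c['intrinsics'])
p=cv2.undistortPoints(np.stack([uu,vv],-1).reshape(-1,1,2).astype(float),K,np.array([c['k1'],0,0,0.]))[:,0]
d=c['depth'].reshape(-1); Xc=np.c_[p,np.ones(len(p))]*d[:,None]; M=np.array(c['mount']); X=Xc@M[:3,:3].T+M[:3,3]
m=(d>0)&(np.abs(X[:,2]-6)<8)&(np.hypot(X[:,0],X[:,1])<110)
q=X[m]; A=np.c_[q[:,:2],np.ones(len(q))]; print('plane',np.linalg.lstsq(A,q[:,2],rcond=None)[0].round(4),len(q))
r=cv2.minAreaRect(q[:,:2].astype(np.float32)); print(np.round(r,1) if 0 else r, np.percentile(q[:,0],[.2,99.8]),np.percentile(q[:,1],[.2,99.8]))
cv2.imwrite('pics/w3.png',c['pixels'])
E
```

```text
5.725 [541.3 -98.2 148.6] [2.447 1.97  0.   ] [ 0.5  0.5 -5. ]
plane [9.0000e-04 0.0000e+00 5.5355e+00] 20265
((8.956771850585938, 0.16295623779296875), (110.772216796875, 139.7917022705078), 89.94189453125) [-59.46392384  78.79859516] [-54.67304698  55.10068833]
```

View pics/w3.png

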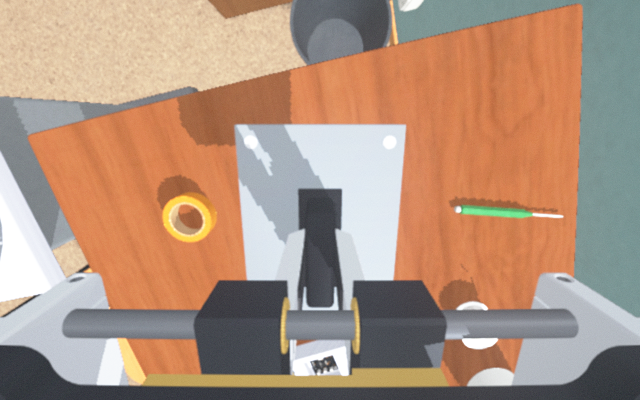

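The view shows the cover hanging square and level in the fingers, its far edge 78.8 mm ahead of the TCP. The hole is therefore about 1.3 mm behind the TCP along tool x.

Call:
step_arm --pt "0 0 0 0 0 0 -0.112" --pt "0 0 0 0 0 0 -0.112" --pt "0 0 0 0 0 0 -0.113" --pt "0 -20 -5 0 0 0 0" --pt "0 -40 -11 0 0 0 0" --pt "0 -40 -11 0 0 0 0" --pt "0 -40 -11 0 0 0 0" --pt "0 -40 -11 0 0 0 0"

```text
time_s: 6.78
tcp_pos: [513.7, -283.7, 146.9]
eef_rot: [-2.08, -2.351, 0.001]
force: [0.3, 0.8, -2.9]
finger_gap: 0.19
grasp_force: 45.0
```

Call:
step_arm --pt "0 -40 -11 0 0 0 0" --pt "0 -40 -11 0 0 0 0" --pt "0 -20 -5 0 0 0 0" --pt "0 0 0 0 0 0 0" --pt "0 0 0 0 0 0 0"

```text
time_s: 7.4
tcp_pos: [500.4, -383.7, 147.8]
eef_rot: [-2.079, -2.353, -0.001]
force: [0.5, -0.5, -3.3]
finger_gap: 0.187
grasp_force: 45.0
```

Call:
step_arm --pt "0 -6.6 0 10 0 0 0" --pt "0 0 0 25 0 0 0" --pt "0 0 0 25 0 0 0" --pt "0 0 0 10 0 0 0" --pt "0 0 0 0 0 0 0" --pt "0 0 0 0 0 0 0"

```text
time_s: 8.15
tcp_pos: [501.3, -392.0, 79.3]
eef_rot: [2.081, 2.352, 0.0]
force: [-0.3, 0.3, -2.8]
finger_gap: 0.187
grasp_force: 45.0
```

```bash
python3 - <<'E'
from h import *
c=grab('side'); s=c['s']; print(s['time_s'],np.round(s['tcp_pos'],1),np.round(s['eef_rot'],3),np.round(s['force'],1))
R=Rn.from_rotvec(s['eef_rot']).as_matrix(); print(R.round(3).tolist())
a=cv2.resize(c['pixels'][150:260,290:420],None,fx=5,fy=5,interpolation=cv2.INTER_CUBIC); cv2.imwrite('pics/s4.png',a)
E
```

```text
8.15 [ 501.3 -392.    79.3] [2.081 2.352 0.   ] [-0.3  0.3 -2.8]
[[-0.122, 0.993, 0.001], [0.993, 0.122, -0.001], [-0.001, 0.001, -1.0]]
```

View pics/s4.png

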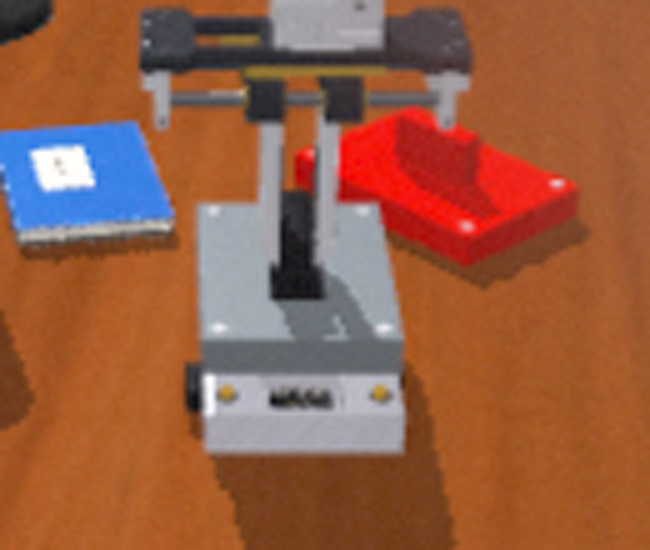

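The side crop shows the cover square over the jig, with two front plungers visible at (226,393) and (380,393). I correct 1.7 mm and go down, watching force.

Call:
step_arm --pt "0 1.7 0 3 0 0 0" --pt "0 0 0 3 0 0 0" --pt "0 0 0 3 0 0 0" --pt "0 0 0 2 0 0 0" --pt "0 0 0 2 0 0 0" --pt "0 0 0 0 0 0 0"

```text
time_s: 8.95
tcp_pos: [500.5, -390.1, 65.3]
eef_rot: [-2.082, -2.352, 0.0]
force: [-0.5, -0.2, -4.0]
finger_gap: 0.188
grasp_force: 45.0
```

The underside is at about 37 mm, below the pin tip at 42, with no contact force, so the pin is in the hole. Now I press.

Call:
step_arm --pt "0 0 0 2.5 0 0 0" --pt "0 0 0 2.5 0 0 0" --pt "0 0 0 2 0 0 0" --pt "0 0 0 0 0 0 0"

```text
time_s: 9.45
tcp_pos: [500.6, -390.1, 58.5]
eef_rot: [-2.082, -2.353, 0.0]
force: [-2.2, 0.8, 2.2]
finger_gap: 0.19
grasp_force: 45.0
```

Call:
step_arm --pt "0 0 0 2 0 0 0" --pt "0 0 0 2 0 0 0" --pt "0 0 0 0 0 0 0"

```text
time_s: 9.82
tcp_pos: [500.6, -390.1, 54.6]
eef_rot: [2.082, 2.353, -0.0]
force: [-3.0, 0.9, 6.0]
finger_gap: 0.188
grasp_force: 45.0
```

Call:
step_arm --pt "0 0 -0.8 0.8 0 0 0" --pt "0 0 0 0.8 0 0 0" --pt "0 0 0 0 0 0 0"

```text
time_s: 10.2
tcp_pos: [500.6, -390.2, 54.4]
eef_rot: [2.081, 2.352, 0.0]
force: [-6.5, 6.6, 24.9]
finger_gap: 0.188
grasp_force: 45.0
```

The force rose sharply to 25 N at TCP z 54.4, 26.0 mm above the desk grasp height, so the cover is on the base. I check with a picture.

```bash
python3 - <<'E'
from h import *
c=grab('side'); s=c['s']; print(np.round(s['tcp_pos'],1),np.round(s['force'],1),np.round(s['moment'],2),s['grasp_force'])
a=cv2.resize(c['pixels'][150:260,290:420],None,fx=5,fy=5,interpolation=cv2.INTER_CUBIC); cv2.imwrite('pics/s5.png',a)
E
```

```text
[ 500.6 -390.2   54.4] [-6.5  6.6 24.9] [1.5  1.55 0.01] 45.0107216835022
```

View pics/s5.png

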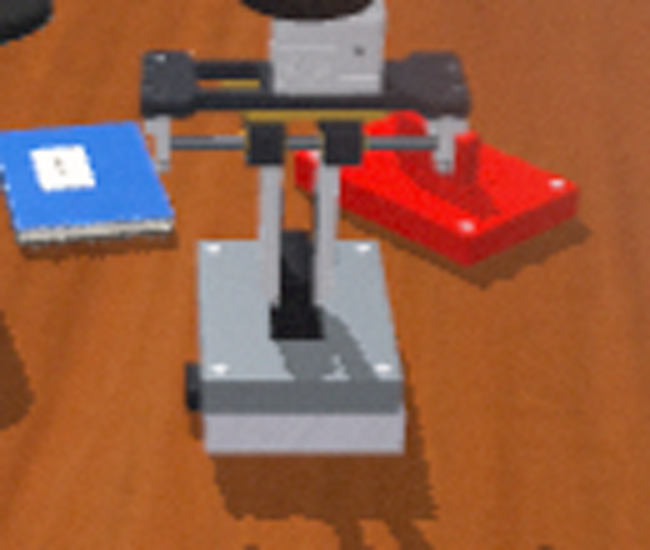

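The crop shows the cover lying flush on the base with no gap at (305,412), still held.

```bash
python3 -c "
from rig import hand_in; print(hand_in())"
```

```text
the job is handed in; nothing more can be done
None
```

I closed the jig and handed it in at about 10 s of the 51 s: the pin is in the hole, and the arm still holds the grey cover flush on the base with about 25 N. I didn't touch the spool, screwdriver or tape roll.

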